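Clamp the denture flask

ROBOT

A 7-joint arm with a two-finger parallel gripper is mounted at the origin on the work surface. World frame = base frame: x ahead of the robot, y to its left, z up, the work surface at z = 0. Lengths are in m, angles in rad, forces in N, time in s.
With the tool pointing down it reaches from about 0.4 to 0.85 m from the base axis. Payload 10.4 kg.
Tool frame: the origin (TCP) lies midway between the tips of the shut fingers; the grasp point (between the pads) lies 19 mm behind it (r.grasp_offset is the distance from the TCP to the grasp point, in m); x points along the fingers, y is the direction in which the jaws open and shut, and the axes are right-handed (so a half turn about x gives the same grasp; the last joint's range is limited). The gripper opens to 87 mm and grips with 3 to 60 N. Pads are 19 mm wide; open, the fingers measure 117 mm over their backs; the gripper's body (75 mm by 190 mm) begins 51 mm behind the grasp point.
Start: joints at [-1.353, 0.332, -0.065, 1.46, 0.022, 1.35, -0.088], TCP at [0.149, 0.607, 0.223] pointing down, gripper open.
Joint ranges: [-2.6, 2.6], [-0.5, 2.12], [-1.47, 1.34], [0.16, 2.42], [-1.27, 4.41], [0.06, 2.06], [-2.6, 2.6]. Speed limits (rad/s): [2.22, 2.22, 2.79, 2.79, 3.14, 3.14, 3.14].

INTERFACE

Orientations are given as a unit quaternion [x, y, z, w].
In Python, from bench import r, vision, close_job gives the robot as it stands. The module is installed in compiled form; this text tells all that it offers.
- The arm moves only by the shell command python3 -m pendant 'ROWS' [OPENING] [FORCE]. ROWS is text: rows parted by semicolons, each of 6 numbers parted by spaces: the shift along the tool's x, y, z in units of 0.25 m (1.0 is 0.25 m), then the turn, a rotation vector about the tool's x, y, z in units of 1.5 rad (1.0 is 1.5 rad). A call has 1 to 8 rows; each row is the pose to reach, as a shift and turn from the pose commanded when the call began, along the tool's axes at that moment; what a row does not reach only later rows make up. A row lasts 1/10 s, in which the tool goes at most 50 mm and 8.59 degrees, less where a joint would pass 70% of its speed; a pose out of reach is approached as far as the arm can. A call with a number of a shift or a turn outside -1 to 1 is refused whole. A call with a gripper value outside its range is refused whole. OPENING is the gripper command: -1 is shut, 1 is fully open, values between are in proportion, set as the call begins (- or left out, the last holds). The fingers move at their own pace and stop on an object; FORCE is the grip in N (left out, the last holds). Time passes only in rows, so rows that repeat a pose let the fingers close. It gives the time, the measured TCP pose, the force and the opening at its end, in the units of the state.
- r.read_state(): the state, without advancing time (a new reading comes with each control period).
- vision.camera(name): name is "scene" or "top" or "wrist"; returns (picture, depth): 480x640x3 uint8, blue, green, red; 480x640 float32, m along the optical axis (not along the pixel's ray), 0 where there is no reading.
- vision.get_calibration(name): a dict with "camera_matrix" (3x3 intrinsics, pixels), "rvec" (rotation vector, rad) and "tvec" (3), from world to camera coordinates, as OpenCV has them. Camera axes: x right, y down, z forward; pixel columns grow to the right and rows downward; lengths in m; the calibration is good to about 2 mm. A picture is of the moment at which its call begins: read the wrist's pose just before it. get_calibration takes no time and is no camera call; for the wrist camera it gives the pose at the moment of the call.
- close_job(): hands the job in, once; it reports no verdict.
The state is a dict: "time": time; "joint_positions": joint angles; "joint_vel": joint speeds; "joint_torque": joint torques, N m; "ee_pos": TCP position; "eef_rot": TCP orientation; "ft_force": force on the tool from outside, world axes, zero at the start; "torque": the same for the moment, N m; "width": finger opening in m.
Only numpy, scipy, OpenCV 4.12 (cv2) and the standard library are available. Lean on these libraries where they do the work, as an engineer would, in place of code of your own. Each camera call takes 0.05 s, during which the arm holds its last target. There are 200 camera calls.

TASK

Clamp the closed brass flask in its quick clamp: with the back of a finger, swing the strap across over the flask until its nose is fully home in the keeper, then push the cam lever fully down so that the cam presses on the flask. Nothing is to be picked up: leave the flask in its nest, and everything else on the bench where it stands.

Things in the scene. Friction and masses are not known exactly. Their poses are not given: they have to be found in the camera images.
- clamp_base: fixed steel base, plate 215 x 130 x 12 mm. Origin on the bench under the flask's nest; x runs from keeper to pivot post (at x +95 mm), y to the side the strap comes from, z up. Keeper at x -60 mm, 16 mm long in x: a hook open to +y, its post at y -32 to -17 mm beyond the closed strap, top 109 mm above the bench, its lip reaching over the closed strap to y +10 mm
- clamp_strap (a joint): swing of the aluminium strap about the upright pivot post, rad: 0 = fully home over the flask, nose in the keeper (hard stop); grows towards the base's +y side; starts 0.75 to 1.2. Turns level, stays where left, needs 0.2 N m (1 to 1.5 N at the nose). A straight bar 30 mm wide, underside 82 and top 98 mm above the bench, end 205 mm from the pivot; passes 10 mm over the flask, carries the lever
- strap_pivot (a point): point on the strap's swing axis, at mid-height of the strap (90 mm above the bench)
- strap_nose (a point): point inside the strap's free end (nose), mid-width and mid-height (90 mm above the bench), 188 mm from the pivot and 17 mm short of the end. A good place to push on the strap's side, 15 mm off the mid-line; clear of the keeper when home
- cam_lever (a joint): angle of the cam lever above level, rad: 0 = fully down, flat along the top of the strap (hard stop); starts 1.05 to 1.35, nearly upright, leaning towards the strap's pivot. Stays where left; needs about 0.2 N m (3 to 6 N at the pad), up to about 12 N once the cam bites on the flask below about 0.4 rad
- lever_pivot (a point): the lever's hinge axis (level, square to the strap), on the strap's mid-line 100 mm from the strap's pivot, 104 mm above the bench. From here the lever reaches back towards the strap's pivot as it goes down
- lever_pad (a point): centre of the outer (upper) face of the round black pad, 28 mm across, 10 mm thick, at the lever's end: 76 mm along the lever from its hinge and 16 mm off the line through the hinge (120 mm above the bench with the lever down). A 14 mm wide arm joins it to the hinge, its outer face 14 mm off that line. Push on this face, forward and then down
- cam: the round steel cam disc at the lever's root, 46.8 mm across and 12 mm thick, in the slot of the strap; its origin is on the lever's hinge axis. With the strap home and the lever down it presses on top of the flask
- flask: the closed brass flask, 90 x 80 mm and 60 mm high, loose, standing in the low nest of the base with about 2 mm of play; origin at the centre of its underside, top 72 mm above the bench; 0.6 to 1 kg
- model: a loose stone dental model on the bench beside the clamp, 60 x 62 x 35 mm high, often underneath the strap's swing; origin at the centre of its underside. Leave alone
- wax_knife: a loose wax knife lying flat, 170 mm long, under 30 mm high; origin near its middle. Leave alone
- brush: a loose brush lying flat, 170 mm long, under 30 mm high; origin near its middle. Leave alone
- bowl: a loose mixing bowl, 110 mm across, 65 mm high; origin at the centre of its underside. Leave alone
- jar: a loose glass jar, 60 mm across, 85 mm high; origin at the centre of its underside. Leave alone
- torch: a loose hand torch standing upright, 46 mm across, 135 mm high; origin at the centre of its underside. Leave alone
- articulator: a loose metal articulator frame, 110 x 85 mm, 145 mm high; origin at the centre of its underside. Leave alone

How it is judged:
By the outcome, as a careful person would: the job done as asked, in the order asked, and still so for the second after the job is handed in, with the robot touching nothing.
It also fails if it takes over 64 s, if anything falls off the work surface, if the arm or the gripper's body presses on something with over 40 N, if the wrist force passes 120 N, or if a joint passes its speed limit or range.

## Working session

There is one attempt and no reset: what is moved stays moved. The work goes in short steps, Python scripts to look and compute and a shell command to move; the robot and the scene stay as the last step left them, time stands still between calls to the robot, and variables do not carry over. Pictures are saved under pics/ and viewed, about 8 in all and at most 12, crops included, and the job is handed in when it is done.

```bash
mkdir -p pics; cat > h.py <<'E'
import numpy as np, cv2
from bench import r, vision
from scipy.spatial.transform import Rotation as R
def cam(n):
    c=vision.get_calibration(n); p,d=vision.camera(n); return p,d,c
def cloud(d,c):
    K=np.array(c["camera_matrix"]); Rm=cv2.Rodrigues(np.array(c["rvec"],float))[0]; t=np.array(c["tvec"],float).ravel()
    v,u=np.mgrid[:480,:640]; P=np.stack([(u-K[0,2])/K[0,0]*d,(v-K[1,2])/K[1,1]*d,d],-1)
    return (P-t)@Rm
def save(n,name):
    p,d,c=cam(n); cv2.imwrite(f"pics/{name}.png",p); np.savez(f"pics/{name}.npz",p=p,d=d,W=cloud(d,c)); return p,d,cloud(d,c)
E
python3 - <<'E'
from h import *
for n in("scene","top"):
    p,d,W=save(n,n+"0"); print(n,vision.get_calibration(n))
s=r.read_state(); print(s["ee_pos"],s["eef_rot"],s["time"],s["width"])
print(R.from_quat(s["eef_rot"]).as_matrix().round(3))
a=cv2.imread("pics/scene0.png");b=cv2.imread("pics/top0.png")
E
```

```text
scene {'camera_matrix': array([[599.30660152,   0.        , 319.28936815],
       [  0.        , 599.30660152, 246.40579573],
       [  0.        ,   0.        ,   1.        ]]), 'rvec': array([ 2.27737541,  1.11695297, -0.35919621]), 'tvec': array([-0.3195581 , -0.27068554,  1.7918721 ])}
top {'camera_matrix': array([[524.41699476,   0.        , 322.30867058],
       [  0.        , 524.41699476, 246.66576763],
       [  0.        ,   0.        ,   1.        ]]), 'rvec': array([ 2.06058614, -2.15559532,  0.24395419]), 'tvec': array([0.01847932, 0.53431474, 1.1198611 ])}
[0.14896035 0.60662031 0.22182555] [ 0.08446753  0.70203958 -0.08539908  0.70193494] 0.1 0.08678855399599582
[[-0.     0.238  0.971]
 [-0.001  0.971 -0.238]
 [-1.    -0.001  0.   ]]
```

View pics/top0.png

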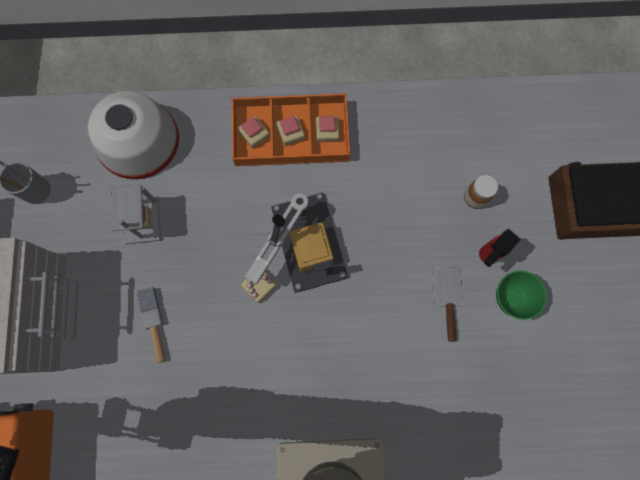

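View pics/scene0.png

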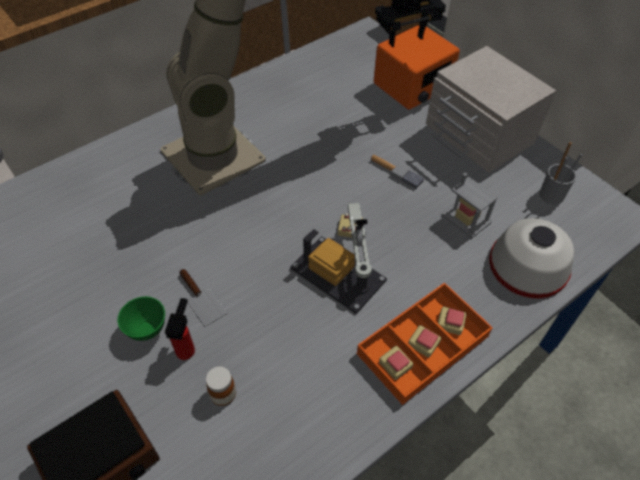

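The top view shows the clamp plate at about (310,240), the pivot at (300,202), the strap nose at about (260,268) over the model at (258,287), and the keeper at about (335,270). Robot base is at the bottom, with world x up and y to the left. Next I'll take measurements from the depth.

```bash
python3 - <<'E'
from h import *
z=np.load("pics/top0.npz");W=z["W"];p=z["p"]
m=np.zeros((480,640),bool);m[185:305,235:355]=1
Z=W[...,2]
for lo,hi in((.008,.016),(.066,.077),(.086,.092),(.092,.104),(.104,.114),(.114,.14),(.14,.25)):
    q=m&(Z>lo)&(Z<hi)
    if q.sum()>5:
        P=W[q][:,:2].astype(np.float32);b=cv2.minAreaRect(P); print(lo,hi,q.sum(),np.round(b[0],3),np.round(b[1],3),round(b[2],1),"mean",P.mean(0).round(3)); print(cv2.boxPoints(b).round(3).tolist())
c=p[185:305,235:355]; a=cv2.resize(c,(600,600),interpolation=cv2.INTER_CUBIC)
zc=(np.clip(Z[185:305,235:355],0,.2)/.2*255).astype(np.uint8)
b=cv2.resize(cv2.applyColorMap(zc,cv2.COLORMAP_JET),(400,400),interpolation=cv2.INTER_NEAREST)
cv2.imwrite("pics/c1.png",np.hstack([cv2.resize(a,(400,400)),b]))
for (u,v) in((300,202),(278,220),(290,212),(260,268),(265,258),(250,262),(335,270),(274,193),(320,195),(295,289),(346,276)):print(u,v,W[v,u].round(3))
E
```

```text
0.008 0.016 2234 [0.563 0.039] [0.275 0.243] 1.5 mean [0.551 0.019]
[[0.421999990940094, 0.15700000524520874], [0.42899999022483826, -0.0860000029206276], [0.703000009059906, -0.07900000363588333], [0.6970000267028809, 0.164000004529953]]
0.066 0.077 1055 [0.528 0.018] [0.111 0.079] 10.7 mean [0.538 0.019]
[[0.46700000762939453, 0.04600000008940697], [0.48100000619888306, -0.03099999949336052], [0.5899999737739563, -0.010999999940395355], [0.574999988079071, 0.06700000166893005]]
0.086 0.092 74 [0.54  0.079] [0.151 0.181] 8.8 mean [0.541 0.085]
[[0.45100000500679016, 0.15700000524520874], [0.4790000021457672, -0.02199999988079071], [0.628000020980835, 0.0010000000474974513], [0.6000000238418579, 0.18000000715255737]]
0.092 0.104 933 [0.541 0.09 ] [0.182 0.183] 16.8 mean [0.547 0.094]
[[0.4269999861717224, 0.1509999930858612], [0.47999998927116394, -0.024000000208616257], [0.6539999842643738, 0.028999999165534973], [0.6010000109672546, 0.20399999618530273]]
0.104 0.114 265 [0.54  0.053] [0.168 0.109] 20.5 mean [0.513 0.038]
[[0.44200000166893005, 0.07500000298023224], [0.4810000061988
[... 221 characters left out ...]
74513], [0.4880000054836273, -0.023000000044703484], [0.5730000138282776, 0.08500000089406967], [0.5450000166893005, 0.10700000077486038]]
0.14 0.25 184 [0.565 0.087] [0.026 0.032] 33.0 mean [0.563 0.085]
[[0.5450000166893005, 0.09300000220537186], [0.5630000233650208, 0.06599999964237213], [0.5849999785423279, 0.08100000023841858], [0.5669999718666077, 0.10700000077486038]]
300 202 [0.628 0.04  0.104]
278 220 [0.566 0.083 0.185]
290 212 [0.611 0.063 0.086]
260 268 [0.486 0.131 0.094]
265 258 [0.526 0.129 0.003]
250 262 [ 0.519  0.165 -0.003]
335 270 [ 0.489 -0.033  0.011]
274 193 [ 0.687  0.104 -0.002]
320 195 [ 0.671 -0.006  0.016]
295 289 [0.449 0.061 0.011]
346 276 [ 0.473 -0.058  0.013]
```

View pics/c1.png

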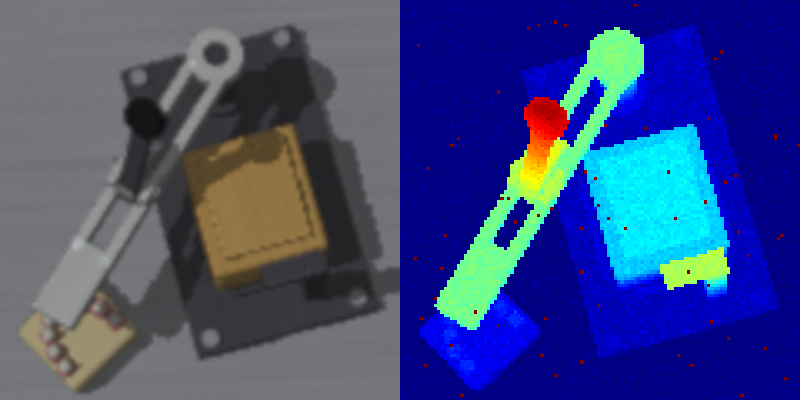

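```bash
cat > fit.py <<'E'
from h import *
def fit(name,off):
    z=np.load(f"pics/{name}.npz");W=z["W"];Z=cv2.medianBlur(W[...,2].astype(np.float32),3)
    m=np.zeros((480,640),bool);m[185:305,235:355]=1
    def comp(lo,hi):
        n,l,s,c=cv2.connectedComponentsWithStats((m&(Z>lo)&(Z<hi)).astype(np.uint8)); i=1+s[1:,4].argmax(); return W[l==i][:,:2].astype(np.float32)
    return W,Z,comp
E
python3 - <<'E'
from fit import *
W,Z,comp=fit("top0",0)
for n,lo,hi in(("flask",.060,.080),("strap",.088,.105),("keeper",.105,.116),("pad",.16,.25),("plate+",.007,.3)):
    P=comp(lo,hi);b=cv2.minAreaRect(P);print(n,len(P),np.round(b[0],4),np.round(b[1],4),round(b[2],1))
    if n=="strap":
        print(cv2.boxPoints(b).round(4).tolist())
    if n=="pad": q=Z>.16
q=np.zeros_like(Z,bool);q[205:250,265:300]=1;q&=(Z>.11)
i=np.argwhere(q)
for v in range(205,250,2):
    j=[u for u in range(265,300) if q[v,u]]
    if j: u=int(np.median(j)); print(v,u,W[v,u].round(3))
k=np.zeros_like(Z,bool);k[255:280,310:350]=1;k&=(Z>.1)&(Z<.118)
b=cv2.minAreaRect(W[k][:,:2].astype(np.float32));print("keeper",np.round(b[0],4),np.round(b[1],4),b[2],Z[k].mean())
E
```

```text
flask 1381 [0.4409 0.0007] [0.3192 0.0833] 11.0
strap 548 [0.4194 0.0539] [0.2776 0.1103] 38.3
[[0.27630001306533813, 0.011099999770522118], [0.34470000863075256, -0.07540000230073929], [0.5625, 0.0966000035405159], [0.4941999912261963, 0.18320000171661377]]
keeper 145 [ 0.3865 -0.0072] [0.2192 0.0427] 1.6
pad 138 [0.4298 0.0431] [0.3127 0.0244] 16.2
plate+ 6291 [0.4964 0.0522] [0.2283 0.3852] 69.9
215 277 [0.575 0.085 0.189]
217 277 [0.57  0.085 0.193]
219 278 [0.567 0.083 0.188]
221 278 [0.564 0.083 0.184]
223 279 [0.562 0.082 0.175]
225 278 [0.559 0.085 0.171]
227 278 [0.558 0.085 0.161]
229 278 [0.554 0.086 0.156]
231 277 [0.551 0.088 0.154]
233 276 [0.549 0.091 0.147]
235 274 [0.546 0.096 0.139]
237 273 [0.545 0.099 0.127]
239 275 [0.541 0.095 0.125]
241 274 [0.538 0.098 0.118]
243 276 [0.538 0.095 0.101]
keeper [ 0.3865 -0.0072] [0.2192 0.0427] 1.6008325815200806 0.10874365
```

```bash
sed -i 's/    m=np.zeros/    ok=abs(Z-W[...,2])<.008\n    m=np.zeros/; s/W\[l==i\]/W[(l==i)\&ok]/' fit.py
python3 - <<'E'
from fit import *
W,Z,comp=fit("top0",0)
for n,lo,hi in(("flask",.064,.080),("strap",.088,.105),("keeper",.105,.116),("pad",.16,.25),("plate+",.007,.3)):
    P=comp(lo,hi);b=cv2.minAreaRect(P);print(n,len(P),np.round(b[0],4),np.round(b[1],4),round(b[2],1),cv2.boxPoints(b).round(3).tolist())
    if n=="flask":F=np.array(b[0])
    if n=="strap":
        l=cv2.fitLine(P,cv2.DIST_HUBER,0,.01,.01).ravel();print("line",l)
k=np.zeros_like(Z,bool);k[255:280,310:350]=1;k&=(Z>.1)&(Z<.118)&(abs(Z-W[...,2])<.008)
b=cv2.minAreaRect(W[k][:,:2].astype(np.float32));print("keeper",np.round(b[0],4),np.round(b[1],4),b[2])
c=np.zeros_like(Z,bool);c[190:215,288:315]=1;c&=(Z>.09)&(Z<.11)&(abs(Z-W[...,2])<.008)&(W[...,0]>.615)
print("circ",cv2.minEnclosingCircle(W[c][:,:2].astype(np.float32)))
E
```

```text
flask 1299 [0.5393 0.0195] [0.0903 0.0794] 13.8 [[0.4860000014305115, 0.04699999839067459], [0.5049999952316284, -0.029999999329447746], [0.5929999947547913, -0.00800000037997961], [0.5740000009536743, 0.0689999982714653]]
strap 539 [0.5052 0.1231] [0.0321 0.1081] 55.7 [[0.45100000500679016, 0.14000000059604645], [0.5410000085830688, 0.07900000363588333], [0.5590000152587891, 0.10599999874830246], [0.4699999988079071, 0.16699999570846558]]
line [ 0.8008184  -0.59890723  0.49399084  0.12680422]
keeper 144 [ 0.4832 -0.0042] [0.0168 0.0412] 15.9 [[0.4690000116825104, 0.013000000268220901], [0.48100000619888306, -0.026000000536441803], [0.4970000088214874, -0.02199999988079071], [0.4860000014305115, 0.017999999225139618]]
pad 137 [0.5679 0.0832] [0.0269 0.0212] 40.4 [[0.5509999990463257, 0.08299999684095383], [0.5649999976158142, 0.06599999964237213], [0.5849999785423279, 0.08399999886751175], [0.5709999799728394, 0.10000000149011612]]
plate+ 6186 [0.5484 0.0791] [0.2163 0.2424] 13.3 [[0.41499999165534973, 0.1720000058412552], [0.47099998593330383, -0.06400000303983688], [0.6809999942779541, -0.014000000432133675], [0.6259999871253967, 0.22200000286102295]]
keeper [ 0.4834 -0.0042] [0.0168 0.0413] 15.24594497680664
circ ((0.6291307806968689, 0.046631284058094025), 0.024618713185191154)
```

```bash
T='0 -.654 .883 0 0 0'; python3 -m pendant '0 -.654 .883 0 0 0;0 -.654 .883 0 0 0;0 -.654 .883 0 0 0;0 -.654 .883 0 0 0;0 -.654 .883 0 0 0;0 -.654 .883 0 0 0;0 -.654 .883 0 0 0;0 -.654 .883 0 0 0' -1
python3 -m pendant '0 -.654 .883 .236 0 0;0 -.654 .883 .236 0 0;0 -.654 .883 .236 0 0;0 -.654 .883 .236 0 0;0 -.654 .883 .236 0 0;0 -.654 .883 .236 0 0;0 -.654 .883 .236 0 0;0 -.654 .883 .236 0 0'
python3 - <<'E'
from h import *
s=r.read_state();print(s["joint_positions"],s["width"]);print(R.from_quat(s["eef_rot"]).as_matrix().round(3))
save("wrist","w1")
E
```

```text
time: 0.9
ee_pos: [0.3243, 0.3955, 0.2224]
eef_rot: [0.085, 0.702, -0.085, 0.702]
ft_force: [-0.6, 0.6, 0.8]
width: 0.0312
time: 1.7
ee_pos: [0.4993, 0.1856, 0.2221]
eef_rot: [0.207, 0.676, -0.207, 0.676]
ft_force: [-1.5, 0.2, -0.1]
width: 0.0002
[-0.76136403  0.12432552  0.35005092  1.72338709 -0.04452696  1.30230187
  0.57542765] 0.00017558468176903907
[[-0.001  0.559  0.829]
 [ 0.     0.829 -0.559]
 [-1.    -0.    -0.001]]
```

View pics/w1.png

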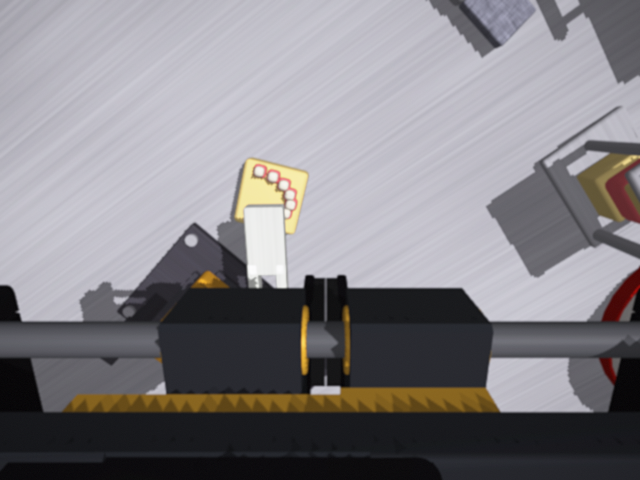

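The wrist view shows the strap end at (265,245), vertical in the picture, with the fingers on its right, outer side. The plan works. Descending, and computing the arc.

```bash
python3 -m pendant '.2 0 0 0 0 0;.4 0 0 0 0 0;.576 0 0 0 0 0;.576 0 0 0 0 0;.576 0 0 0 0 0;.576 0 0 0 0 0'
cat > arc.py <<'E'
from h import *
import sys
# rows from current pose to swing angles (deg left) with offset off
f=list(map(float,sys.argv[1].split(',')));off=float(sys.argv[2])
s=r.read_state();p=s["ee_pos"];M=R.from_quat(s["eef_rot"]);B=193.8
for a in f:
    ph=np.radians(B-a);u=np.array([np.cos(ph),np.sin(ph)]);n=np.array([u[1],-u[0]])
    t=np.r_[np.array([.631,.042])+.188*u+off*n,.078]
    # desired orientation: x down, y=n
    D=R.from_matrix(np.c_[[0,0,-1],np.r_[n,0],np.cross([0,0,-1],np.r_[n,0])])
    print(np.r_[M.inv().apply(t-p)/.25,(M.inv()*D).as_rotvec()/1.5].round(3))
E
python3 arc.py 46,42.5,39,35.5,32,28.5,25,21.5 .030
```

```text
time: 2.35
ee_pos: [0.5011, 0.1856, 0.0812]
eef_rot: [0.208, 0.675, -0.206, 0.677]
ft_force: [-0.2, 0.3, 0.5]
width: 0.0002
[ 0.013 -0.089 -0.003 -0.021  0.001 -0.002]
[ 0.012 -0.136 -0.008 -0.062  0.001 -0.002]
[ 0.012 -0.182 -0.009 -0.103  0.001 -0.002]
[ 0.012 -0.229 -0.008 -0.143  0.001 -0.002]
[ 0.012 -0.275 -0.004 -0.184  0.001 -0.002]
[ 0.012 -0.321  0.003 -0.225  0.001 -0.002]
[ 0.012 -0.367  0.012 -0.265  0.001 -0.002]
[ 0.011 -0.411  0.025 -0.306  0.001 -0.002]
```

```bash
python3 -m pendant '0 -.045 0 0 0 0;0 -.09 -.003 -.021 0 0;0 -.136 -.008 -.062 0 0;0 -.182 -.009 -.103 0 0;0 -.229 -.008 -.143 0 0;0 -.275 -.004 -.184 0 0;0 -.321 .003 -.225 0 0;0 -.367 .012 -.265 0 0'
python3 arc.py 21.5,18,14.5,11,8,6,5,4 .030; python3 -c "
from h import *;save('top','top1');save('wrist','w2')"
```

```text
time: 3.15
ee_pos: [0.4514, 0.1061, 0.0802]
eef_rot: [0.07, 0.703, -0.068, 0.705]
ft_force: [1.1, 1.4, -0.2]
width: 0.0005
[ 0.009 -0.038 -0.004 -0.04   0.002 -0.002]
[ 0.009 -0.085 -0.007 -0.081  0.002 -0.001]
[ 0.009 -0.131 -0.007 -0.122  0.002 -0.001]
[ 0.009 -0.177 -0.004 -0.163  0.002 -0.001]
[ 0.008 -0.217  0.    -0.197  0.002 -0.001]
[ 0.008 -0.243  0.004 -0.221  0.002 -0.001]
[ 0.008 -0.256  0.007 -0.232  0.002 -0.001]
[ 0.008 -0.269  0.009 -0.244  0.002 -0.001]
```

View pics/top1.png

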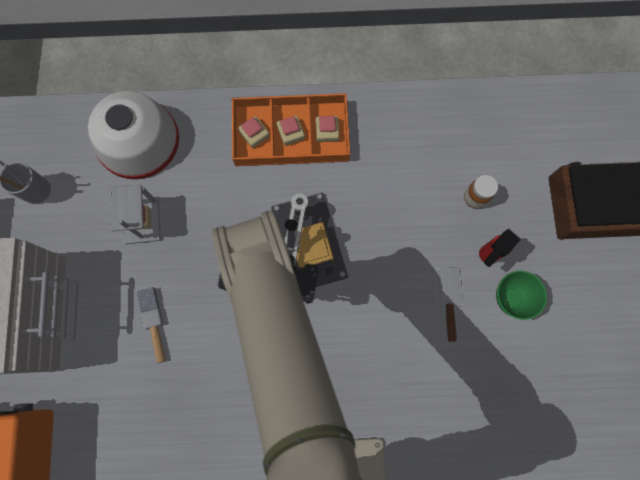

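The strap follows: the lever pad is now at (292,225), the strap has swung towards the flask, and the force is about 1.7 N. I'll continue the arc, gently.

```bash
python3 -m pendant '0 -.038 -.004 -.04 0 0;0 -.085 -.007 -.081 0 0;0 -.131 -.007 -.122 0 0;0 -.177 -.004 -.163 0 0;0 -.217 0 -.197 0 0;0 -.243 .004 -.221 0 0;0 -.256 .007 -.232 0 0;0 -.269 .009 -.244 0 0'
python3 arc.py 3.5,3,2.5,2,1.5,1,0.5,0 .030
```

```text
time: 4.05
ee_pos: [0.4404, 0.0405, 0.0792]
eef_rot: [-0.059, 0.704, 0.06, 0.705]
ft_force: [0.6, 0.9, 1.2]
width: 0.0001
[ 0.005 -0.01  -0.001 -0.008  0.001 -0.   ]
[ 0.005 -0.017 -0.002 -0.013  0.001 -0.   ]
[ 0.005 -0.023 -0.002 -0.019  0.001 -0.   ]
[ 0.005 -0.03  -0.003 -0.025  0.001 -0.   ]
[ 0.005 -0.037 -0.004 -0.031  0.001 -0.   ]
[ 0.005 -0.043 -0.005 -0.037  0.001 -0.   ]
[ 0.005 -0.05  -0.005 -0.042  0.001 -0.   ]
[ 0.005 -0.056 -0.006 -0.048  0.001 -0.   ]
```

```bash
python3 -m pendant '0 -.01 -.001 -.008 0 0;0 -.017 -.002 -.013 0 0;0 -.023 -.002 -.019 0 0;0 -.03 -.003 -.025 0 0;0 -.037 -.004 -.031 0 0;0 -.043 -.005 -.037 0 0;0 -.05 -.005 -.042 0 0;0 -.056 -.006 -.048 0 0'
python3 -m pendant '0 0 0 0 0 0;0 -.004 0 0 0 0;0 -.008 0 0 0 0;0 -.008 0 0 0 0'
```

```text
time: 4.85
ee_pos: [0.4408, 0.0259, 0.0785]
eef_rot: [-0.085, 0.702, 0.085, 0.702]
ft_force: [0.3, 1.0, 0.7]
width: 0.0006
time: 5.25
ee_pos: [0.4411, 0.024, 0.0784]
eef_rot: [-0.085, 0.702, 0.085, 0.702]
ft_force: [0.5, 0.4, 0.7]
width: 0.0007
```

```bash
for i in 1 2 3; do python3 -m pendant '0 -.006 0 0 0 0;0 -.012 0 0 0 0;0 -.012 0 0 0 0' | grep -E "pos|force"; done
```

```text
ee_pos: [0.4413, 0.0231, 0.0784]
ft_force: [-3.7, 9.0, 2.0]
ee_pos: [0.4413, 0.0229, 0.0784]
ft_force: [-7.8, 20.7, 4.1]
ee_pos: [0.4413, 0.0228, 0.0784]
ft_force: [-12.1, 32.4, 6.5]
```

Hard stop reached: position holds while the force rises to 35 N. Backing off and raising, then a look.

```bash
python3 -m pendant '0 .06 0 0 0 0;0 .14 0 0 0 0;-.2 .14 0 0 0 0;-.4 .14 0 0 0 0;-.6 .14 0 0 0 0;-.6 .14 0 0 0 0;-.6 .14 0 0 0 0'
python3 - <<'E'
from fit import *
for n in("top","wrist"): save(n,n+"2")
W=np.load("pics/top2.npz")["W"]
s=r.read_state()
o=np.array([.539,.0195]);a=np.radians(13.8)
for n in("top","wrist"):
    W=np.load(f"pics/{n}2.npz")["W"];d=np.load(f"pics/{n}2.npz")["d"];q=W[...,:2]-o
    bx=q[...,0]*np.cos(a)+q[...,1]*np.sin(a);by=-q[...,0]*np.sin(a)+q[...,1]*np.cos(a)
    k=(d>0)&(abs(by)<.02)&(bx>-.02)&(bx<.06)&(W[...,2]>.12)&(W[...,2]<.21)
    print(n,k.sum())
    for z0 in np.arange(.12,.21,.01):
        j=k&(abs(W[...,2]-z0)<.005)
        if j.sum()>3:print(z0.round(3),bx[j].min().round(3),np.median(bx[j]).round(3),bx[j].max().round(3),np.median(by[j]).round(4),j.sum())
    for xx in(-.1,-.08,-.04,.03,.06):
        j=(d>0)&(abs(bx-xx)<.004)&(abs(W[...,2]-.098)<.006)&(abs(by)<.06)
        if j.sum()>3: print("strap",xx,np.percentile(by[j],[3,50,97]).round(4),j.sum())
t=np.load("pics/top2.npz")["p"][185:305,235:355]; w=np.load("pics/wrist2.npz")["p"]
cv2.imwrite("pics/c2.png",np.hstack([cv2.resize(t,(380,380),interpolation=cv2.INTER_CUBIC),cv2.resize(w,(420,315)),][:1]+[cv2.copyMakeBorder(cv2.resize(w,(420,315)),0,65,0,0,cv2.BORDER_CONSTANT)]))
E
```

```text
time: 6.85
ee_pos: [0.4357, 0.0493, 0.2294]
eef_rot: [-0.085, 0.701, 0.085, 0.703]
ft_force: [-0.1, -0.6, -0.4]
width: 0.0003
top 0
wrist 0
strap -0.1 [-0.0101  0.0042  0.0181] 406
strap -0.08 [-0.0101  0.0042  0.0182] 382
strap -0.04 [-0.0108 -0.0039  0.018 ] 79
```

View pics/c2.png

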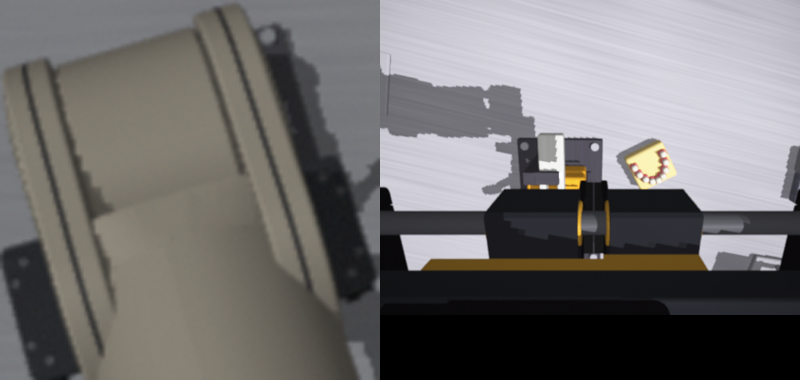

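The wrist view shows the strap end over the base next to the keeper, about level. The arm hides the rest from the top camera, so I'll move it aside for a clear look.

```bash
python3 -m pendant '0 .2 0 0 0 0;0 .4 0 0 0 0;0 .6 0 0 0 0;0 .8 0 0 0 0;0 1 0 0 0 0;0 1 0 0 0 0;0 1 0 0 0 0'
cat > look.py <<'E'
from fit import *
import sys
n=sys.argv[1]
for c in("top","scene"): save(c,c+n)
o=np.array([.539,.0195]);a=np.radians(13.8)
for c in("top","scene"):
    z=np.load(f"pics/{c}{n}.npz");W=z["W"];d=z["d"];q=W[...,:2]-o
    bx=q[...,0]*np.cos(a)+q[...,1]*np.sin(a);by=-q[...,0]*np.sin(a)+q[...,1]*np.cos(a)
    k=(d>0)&(abs(by)<.03)&(bx>-.03)&(bx<.09)&(W[...,2]<.22)
    for z0 in np.arange(.115,.21,.01):
        j=k&(abs(W[...,2]-z0)<.005)
        if j.sum()>3:print(c,z0.round(3),np.percentile(bx[j],[3,50,97]).round(3),np.median(by[j]).round(4),j.sum())
    for xx in(-.1,-.085,-.06,-.04,.05,.07):
        j=(d>0)&(abs(bx-xx)<.005)&(abs(W[...,2]-.100)<.012)&(abs(by)<.06)
        if j.sum()>3: print(c,"strap",xx,np.percentile(by[j],[3,50,97]).round(4),j.sum())
z=np.load(f"pics/top{n}.npz")["p"][185:305,235:355]; w=np.load(f"pics/scene{n}.npz")["p"][190:320,270:400]
cv2.imwrite(f"pics/c{n}.png",np.hstack([cv2.resize(i,(400,400),interpolation=cv2.INTER_CUBIC) for i in(z,w)]))
E
python3 look.py 3
```

```text
time: 7.65
ee_pos: [0.3746, 0.2922, 0.2268]
eef_rot: [-0.086, 0.703, 0.085, 0.701]
ft_force: [1.1, -0.7, 0.3]
width: 0.0007
top 0.115 [-0.016 -0.008  0.005] -0.0004 67
top 0.125 [-0.013 -0.01  -0.006] -0.0007 21
top 0.135 [-0.008 -0.004  0.001] -0.0003 24
top 0.145 [-0.004  0.     0.004] 0.0015 22
top 0.155 [0.001 0.005 0.008] 0.0004 24
top 0.165 [0.007 0.009 0.011] -0.0002 20
top 0.175 [0.01  0.013 0.017] -0.0013 39
top 0.185 [0.014 0.019 0.028] 0.0007 72
top 0.195 [0.019 0.022 0.026] -0.0004 15
top strap -0.1 [-0.0127  0.0016  0.0156] 67
top strap -0.085 [-0.0128  0.0006  0.0145] 63
top strap -0.06 [-0.0287 -0.0048  0.0141] 84
top strap -0.04 [-0.0134  0.0005  0.0145] 34
top strap 0.05 [-0.0125  0.0102  0.0139] 18
top strap 0.07 [-0.0151 -0.0079  0.0135] 32
scene 0.115 [-0.012  0.007  0.027] -0.0047 76
scene 0.125 [-0.007  0.009  0.022] -0.0003 51
scene 0.135 [-0.005 -0.001  0.003] -0.0049 9
scene 0.145 [0.003 0.007 0.008] -0.0049 9
scene 0.155 [0.005 0.009 0.014] -0.0048 8
scene 0.175 [0.018 0.022 0.025] -0.0117 7
scene 0.185 [0.02  0.026 0.029] -0.0069 22
scene 0.195 [0.022 0.026 0.03 ] 0.0001 21
scene strap -0.1 [-0.013  -0.0004  0.0158] 42
scene strap -0.085 [-0.0139 -0.0019  0.0151] 44
scene strap -0.06 [-0.0305 -0.0122  0.0121] 56
scene strap -0.04 [-0.0151  0.0025  0.0181] 44
scene strap 0.05 [-0.016  -0.0071  0.0165] 39
scene strap 0.07 [-0.0142  0.0051  0.0151] 45
```

View pics/c3.png

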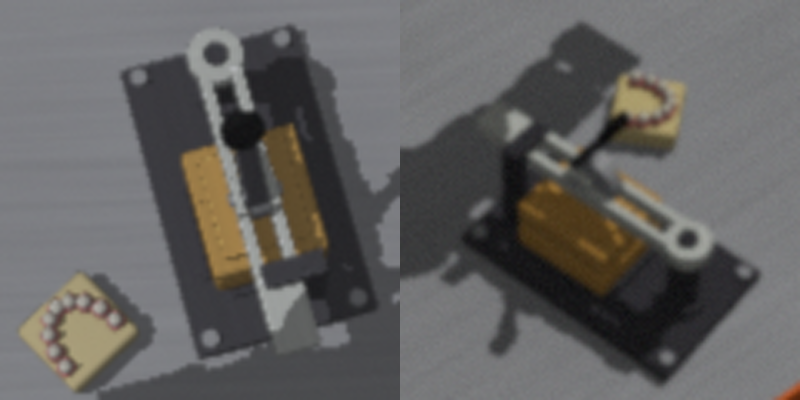

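The strap is straight, centred at about 0.5 mm, with its nose under the keeper hook in both views. The flask is in place and the model is untouched. Lever is at about 1.17 rad, with the pad at base x +10 mm, z 180 mm, matching the given geometry. Next I'll compute the lever path.

```bash
cat > lev.py <<'E'
from h import *
import sys
s=r.read_state();p=s["ee_pos"];M=R.from_quat(s["eef_rot"]);c,q=np.cos(np.radians(13.8)),np.sin(np.radians(13.8))
D=R.from_matrix(np.array([[0,-q,c],[0,c,q],[-1,0,0]]))
def show(x,y,z): 
    t=np.array([.539+c*x-q*y,.0195+q*x+c*y,z]);print(np.r_[M.inv().apply(t-p)/.25,(M.inv()*D).as_rotvec()/1.5].round(3))
if sys.argv[1]=="xyz": show(*map(float,sys.argv[2].split(',')))
else:
    for a in map(float,sys.argv[2].split(',')):
        show(-.005+.076*np.cos(a)-.016*np.sin(a)-.0095+.007*(1-a/1.17),0,.104+.076*np.sin(a)+.016*np.cos(a)-.001)
E
python3 lev.py xyz=-1 2>/dev/null; python3 lev.py xyz -.018,0,.22
```

```text
[ 3.100e-02 -1.209e+00  3.060e-01 -1.000e-03 -1.000e-03  1.000e-03]
```

```bash
python3 -m pendant '.02 -.2 .06 0 0 0;.02 -.4 .12 0 0 0;.02 -.6 .18 0 0 0;.02 -.8 .25 0 0 0;.02 -.98 .306 0 0 0;.02 -1 .306 0 0 0' >/dev/null
python3 -m pendant '0 -.1 0 0 0 0;0 -.209 0 0 0 0;0 -.209 0 0 0 0;.085 -.209 0 0 0 0;.17 -.209 0 0 0 0;.17 -.209 0 0 0 0;.17 -.209 0 0 0 0'
python3 lev.py xyz -.018,0,.178; python3 lev.py a 1.17,1.1,1.03,.95,.87,.79,.71,.63,.55,.47,.4,.33,.26,.2,.14,.08,.04,0
```

```text
time: 9.05
ee_pos: [0.5215, 0.0165, 0.1813]
eef_rot: [-0.085, 0.702, 0.085, 0.702]
ft_force: [-0.6, 0.4, 0.1]
width: 0.0005
[ 0.013 -0.005 -0.001 -0.001 -0.    -0.   ]
[ 0.008 -0.005  0.072 -0.001 -0.    -0.   ]
[ 0.013 -0.005  0.095 -0.001 -0.    -0.   ]
[ 0.02  -0.005  0.118 -0.001 -0.    -0.   ]
[ 0.029 -0.005  0.143 -0.001 -0.    -0.   ]
[ 0.04  -0.005  0.167 -0.001 -0.    -0.   ]
[ 0.052 -0.005  0.19  -0.001 -0.    -0.   ]
[ 0.066 -0.005  0.213 -0.001 -0.    -0.   ]
[ 0.082 -0.005  0.234 -0.001 -0.    -0.   ]
[ 0.1   -0.005  0.253 -0.001 -0.    -0.   ]
[ 0.118 -0.005  0.272 -0.001 -0.    -0.   ]
[ 0.136 -0.005  0.286 -0.001 -0.    -0.   ]
[ 0.154 -0.005  0.3   -0.001 -0.    -0.   ]
[ 0.173 -0.005  0.312 -0.001 -0.    -0.   ]
[ 0.19  -0.005  0.321 -0.001 -0.    -0.   ]
[ 0.207 -0.005  0.33  -0.001 -0.    -0.   ]
[ 0.225 -0.005  0.337 -0.001 -0.    -0.   ]
[ 0.237 -0.005  0.341 -0.001 -0.    -0.   ]
[ 0.249 -0.005  0.345 -0.001 -0.    -0.   ]
```

```bash
python3 -m pendant '.008 -.005 .036 0 0 0;.008 -.005 .072 0 0 0;.013 -.005 .095 0 0 0;.02 -.005 .118 0 0 0;.029 -.005 .143 0 0 0;.04 -.005 .167 0 0 0;.052 -.005 .19 0 0 0;.066 -.005 .213 0 0 0'
python3 lev.py a .55,.47,.4,.33,.26,.2,.14,.08,.04,0
```

```text
time: 9.85
ee_pos: [0.5739, 0.0282, 0.1639]
eef_rot: [-0.085, 0.702, 0.085, 0.702]
ft_force: [-2.6, -1.2, 0.6]
width: 0.0003
[ 0.03  -0.001  0.039 -0.    -0.001  0.   ]
[ 0.049 -0.001  0.057 -0.    -0.001  0.   ]
[ 0.066 -0.001  0.072 -0.    -0.001  0.   ]
[ 0.084 -0.001  0.085 -0.    -0.001  0.   ]
[ 0.103 -0.001  0.097 -0.    -0.001  0.   ]
[ 0.12  -0.001  0.107 -0.    -0.001  0.   ]
[ 0.138 -0.001  0.115 -0.    -0.001  0.   ]
[ 0.155 -0.     0.122 -0.    -0.001  0.   ]
[ 0.167 -0.     0.127 -0.    -0.001  0.   ]
[ 0.179 -0.     0.13  -0.    -0.001  0.   ]
```

```bash
python3 -m pendant '.03 0 .039 0 0 0;.049 0 .057 0 0 0;.066 0 .072 0 0 0;.084 0 .085 0 0 0;.103 0 .097 0 0 0;.12 0 .107 0 0 0;.138 0 .115 0 0 0;.155 0 .122 0 0 0'
python3 -m pendant '.008 0 .003 0 0 0;.014 0 .006 0 0 0;.014 0 .006 0 0 0'
python3 lev.py a 0
```

```text
time: 10.65
ee_pos: [0.6031, 0.0354, 0.1257]
eef_rot: [-0.085, 0.702, 0.085, 0.702]
ft_force: [-7.2, -1.1, 7.6]
width: 0.0001
time: 10.95
ee_pos: [0.605, 0.0358, 0.1222]
eef_rot: [-0.085, 0.702, 0.085, 0.702]
ft_force: [-1.3, -1.0, 1.8]
width: 0.0002
[ 0.013 -0.     0.002 -0.     0.    -0.   ]
```

```bash
for i in 1 2 3; do python3 -m pendant '.006 0 0 0 0 0;.01 0 0 0 0 0;.01 0 0 0 0 0' | grep -E "pos|force"; done
```

```text
ee_pos: [0.6056, 0.036, 0.1206]
ft_force: [-2.8, -0.2, 7.7]
ee_pos: [0.6057, 0.036, 0.1202]
ft_force: [-12.1, -1.7, 26.1]
ee_pos: [0.6059, 0.036, 0.1198]
ft_force: [-19.7, -1.6, 45.5]
```

Stopped at z = 0.120 m, exactly the lever-down height, with the force rising steeply. Retreating for the check.

```bash
python3 -m pendant '-.05 0 0 0 0 0;-.2 0 0 0 0 0;-.4 0 0 0 0 0;-.5 .2 0 0 0 0;-.5 .4 -.2 0 0 0;-.5 .6 -.4 0 0 0;-.5 .8 -.5 0 0 0;-.5 1 -.6 0 0 0'
python3 -m pendant '0 .15 0 0 0 0;0 .3 0 0 0 0;0 .3 0 0 0 0;0 .3 0 0 0 0'
python3 look.py 4
```

```text
time: 12.65
ee_pos: [0.4369, 0.204, 0.2399]
eef_rot: [-0.084, 0.701, 0.085, 0.703]
ft_force: [0.9, 1.4, -0.1]
width: 0.0005
time: 13.05
ee_pos: [0.4204, 0.2765, 0.2395]
eef_rot: [-0.085, 0.702, 0.086, 0.702]
ft_force: [-0.2, -0.9, 0.2]
width: 0.0003
top 0.115 [-0.019  0.017  0.078] -0.0006 312
top 0.125 [-0.011  0.064  0.081] 0.0004 101
top strap -0.1 [-0.0125  0.0019  0.0156] 64
top strap -0.085 [-0.0129  0.0015  0.0151] 63
top strap -0.06 [-0.0286 -0.0052  0.0141] 85
top strap -0.04 [-0.0132  0.0074  0.0147] 35
top strap 0.05 [-0.0146  0.0067  0.0137] 30
top strap 0.07 [-0.0147  0.0116  0.0139] 10
scene 0.115 [-0.016  0.013  0.084] -0.0017 182
scene 0.125 [-0.005  0.06   0.084] -0.0008 140
scene strap -0.1 [-0.0134 -0.003   0.0161] 49
scene strap -0.085 [-0.0134 -0.0024  0.0161] 45
scene strap -0.06 [-0.031  -0.0158  0.011 ] 52
scene strap -0.04 [-0.0136  0.0079  0.0158] 39
scene strap 0.05 [-0.0149 -0.013  -0.0077] 21
scene strap 0.07 [-0.0172 -0.0124 -0.0074] 24
```

View pics/c4.png

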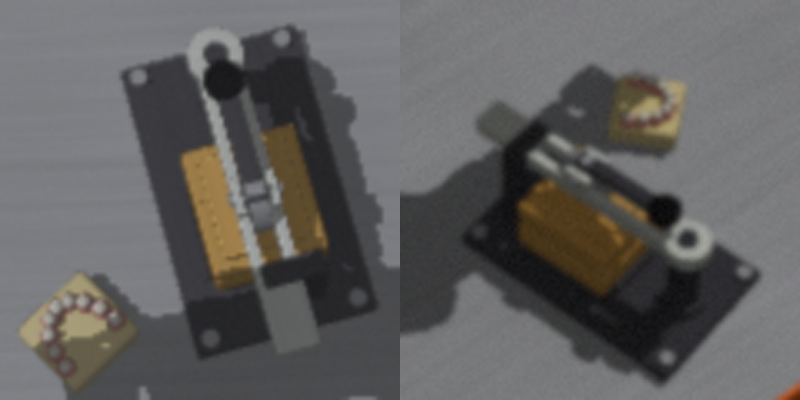

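The lever is flat along the strap, with its pad centred at about (222,80) next to the pivot. The strap nose is in the keeper, and the flask and model are where they were. Handing in.

```bash
python3 -c "
from bench import close_job; print(close_job())"
```

```text
the job is handed in; nothing more can be done
None
```

The flask is clamped: the strap is home in the keeper and the cam lever is fully down. The job was handed in at about 13 s, with no verdict reported.

- **Strap:** I swung it across with the back of the shut fingers until it met its hard stop. There the push rose to about 35 N with no further movement. Afterwards the strap measured straight and centred to about 2 mm, with its nose under the keeper hook.
- **Lever:** I pushed the pad forward and then down until it stopped. The fingertip then read 120 mm above the bench, the given height for a lever that is fully down. The fingertip force at the stop reached about 50 N.
- **Final views:** After the arm withdrew, the top and scene pictures showed the lever flat and the strap still home. The flask was in its nest and the model had not moved. The robot was touching nothing.
- **Disagreement:** One wrist-camera measurement put the strap about 4 mm off centre. The top and scene cameras and the firm stop did not bear that out.
- **Not checked:** I did not measure the cam's pressure on the flask directly. It follows from the strap being home and the lever fully down. I also did not compare the other bench items before and after, but the arm stayed clear of them.

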